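Load the bushing tray and slide it onto its marked place

TASK

Fill the black tray: set the three loose steel bushings down gently in its three empty cells, one per cell, upright on their flanges. Then slide the loaded tray along the bench, without lifting it, until it stands squarely inside the yellow tape frame. Leave the scraper, the bottle and the ring gauge where they are.

Things in the scene. Friction and masses are not known exactly. Their poses are not given: they have to be found in the camera images.
- tray: Loose low black plastic tray, 132 mm (its x) by 160 mm (its y), walls 4 mm thick and 25 mm high, floor 4 mm. Two cells on either side (its -y and +y side) of a 32 mm wide central aisle, and in the middle of the aisle an upright aluminium grip. Origin at the centre of its underside. It stands to the robot's left or right, up to 0.25 rad askew.
- tray_grip (a point): Point at mid-length of the tray's grip, 56 mm above the tray's underside and on the tray's centre. The grip is an upright plate 14 mm thick (tray y), 40 mm long (tray x), its top 78 mm above the tray's underside.
- tray_cell0 (a point): Centre of the floor of the tray cell at the -x, -y corner (tray frame). The cell is 60 mm (tray x) by 56 mm (tray y) inside, its floor 4 mm above the tray's underside, its walls rise to 25 mm above the underside.
- tray_cell1 (a point): Centre of the floor of the tray cell at the -x, +y corner (tray frame). The cell is 60 mm (tray x) by 56 mm (tray y) inside, its floor 4 mm above the tray's underside, its walls rise to 25 mm above the underside.
- tray_cell2 (a point): Centre of the floor of the tray cell at the +x, -y corner (tray frame). The cell is 60 mm (tray x) by 56 mm (tray y) inside, its floor 4 mm above the tray's underside, its walls rise to 25 mm above the underside.
- tray_cell3 (a point): Centre of the floor of the tray cell at the +x, +y corner (tray frame). The cell is 60 mm (tray x) by 56 mm (tray y) inside, its floor 4 mm above the tray's underside, its walls rise to 25 mm above the underside. It holds bushing_d from the start.
- mark: Flat frame of 12 mm yellow tape on the bench, the tray's marked place: inside 152 mm (its x) by 180 mm (its y), so 10 mm clear all round the tray. Origin at its centre on the bench; axes like the tray's. It lies on the other side of the robot's midline from the tray.
- bushing_a: Steel flanged bushing standing on its flange: flange 46 mm diameter and 8 mm thick at the bottom, above it a plain tube 34 mm outside and 24 mm inside diameter, 60 mm tall overall, open at the top; about 0.2 kg. Origin at the centre of its underside, z up along its axis. Loose on the bench.
- bushing_b: Steel flanged bushing standing on its flange: flange 46 mm diameter and 8 mm thick at the bottom, above it a plain tube 34 mm outside and 24 mm inside diameter, 60 mm tall overall, open at the top; about 0.2 kg. Origin at the centre of its underside, z up along its axis. Loose on the bench.
- bushing_c: Steel flanged bushing standing on its flange: flange 46 mm diameter and 8 mm thick at the bottom, above it a plain tube 34 mm outside and 24 mm inside diameter, 60 mm tall overall, open at the top; about 0.2 kg. Origin at the centre of its underside, z up along its axis. Loose on the bench.
- bushing_d: Steel flanged bushing standing on its flange: flange 46 mm diameter and 8 mm thick at the bottom, above it a plain tube 34 mm outside and 24 mm inside diameter, 60 mm tall overall, open at the top; about 0.2 kg. Origin at the centre of its underside, z up along its axis. Already in tray cell 3.
- scraper: Bystander: hand scraper like a screwdriver, 150 mm long with a blue handle, lying on the bench to the far left or right. Origin at mid-length, x along it.
- bottle: Bystander: clear plastic bottle, 64 mm diameter, 210 mm tall, at the left far corner of the work. Origin at the centre of its underside.
- ring_gauge: Bystander: dark steel ring lying flat, 64 mm outside and 36 mm inside diameter, 20 mm high, beyond the tray. Origin at the centre of its underside.
Not all that is in view belongs to the job. What is meant by the tray is not orange or red, and is the smaller of those in its own colour.

How it is judged:
On the way, in this order (a step that is already met when the one before it is completed fails the run):
1. all four cells hold one upright, released bushing while the tray is still away from the tape frame (more than 100 mm) (distance between any of bushing_a, bushing_b, bushing_c, bushing_d and tray_cell0 below 0.013 m and distance between any of bushing_a, bushing_b, bushing_c, bushing_d and tray_cell1 below 0.013 m and distance between any of bushing_a, bushing_b, bushing_c, bushing_d and tray_cell2 below 0.013 m and distance between any of bushing_a, bushing_b, bushing_c, bushing_d and tray_cell3 below 0.013 m and angle between each of bushing_a, bushing_b, bushing_c, bushing_d's own z axis and vertical below 0.12 rad and contact force between each of bushing_a, bushing_b, bushing_c, bushing_d and the fingers below 0.05 N and horizontal distance between tray and mark above 0.1 m), for 0.2 s.
2. the loaded tray stands inside the tape frame (horizontal distance between tray and mark below 0.02 m and angle between the x axis of tray and the x axis of mark, either way round below 0.15 rad and distance between any of bushing_a, bushing_b, bushing_c, bushing_d and tray_cell0 below 0.013 m and distance between any of bushing_a, bushing_b, bushing_c, bushing_d and tray_cell1 below 0.013 m and distance between any of bushing_a, bushing_b, bushing_c, bushing_d and tray_cell2 below 0.013 m and distance between any of bushing_a, bushing_b, bushing_c, bushing_d and tray_cell3 below 0.013 m), for 0.2 s.
At the end, for the whole second after the job is handed in: Each of the four cells holds one bushing (its foot within 13 mm of the middle of the cell floor), all upright within 0.12 rad; the tray lies flat on the bench, its centre within 20 mm of the frame's centre and square to the frame within 0.15 rad; everything is released and at rest (all of step 2 and angle between each of bushing_a, bushing_b, bushing_c, bushing_d's own z axis and vertical below 0.12 rad and contact force between each of bushing_a, bushing_b, bushing_c, bushing_d, tray and the fingers below 0.05 N and linear speed of each of bushing_a, bushing_b, bushing_c, bushing_d, tray below 0.02 m/s and height (world z) of tray below 0.006 m and angle between tray's own z axis and vertical below 0.05 rad); the robot touches nothing.
It fails at once if the tray is lifted (more than 12 mm) or tipped (more than 0.15 rad) (height (world z) of tray above 0.012 m or angle between tray's own z axis and vertical above 0.15 rad).
It fails at once if a bushing is dropped (falls out of the fingers at more than 0.6 m/s, about 20 mm) ((linear speed of bushing_a above 0.6 m/s and contact force between bushing_a and the fingers below 0.05 N) or (linear speed of bushing_b above 0.6 m/s and contact force between bushing_b and the fingers below 0.05 N) or (linear speed of bushing_c above 0.6 m/s and contact force between bushing_c and the fingers below 0.05 N) or (linear speed of bushing_d above 0.6 m/s and contact force between bushing_d and the fingers below 0.05 N)).
It fails at once if the scraper, bottle or ring gauge is moved more than 30 mm (distance of any of scraper, bottle, ring_gauge from where it was at the start of the episode above 0.03 m).
It also fails if it takes over 72 s, if anything falls off the work surface, if the arm or the gripper's body presses on something with over 40 N, if the wrist force passes 120 N, or if a joint passes its speed limit or range.

ROBOT

A 6-joint arm with a two-finger parallel gripper is mounted at the origin on the work surface. World frame = base frame: x ahead of the robot, y to its left, z up, the work surface at z = 0. Lengths are in m, angles in rad, forces in N, time in s.
With the tool pointing down it reaches from about 0.35 to 0.975 m from the base axis. Payload 4.9 kg.
Tool frame: the origin (TCP) lies at the very end of the fingers, on their centre line; the grasp point (between the pads) lies 19 mm behind it (manip.tcp_to_grasp is the distance from the TCP to the grasp point, in m); z points along the fingers, y is the direction in which the jaws open and shut (so a half turn about z gives the same grasp; the last joint's range is limited). The gripper opens to 85 mm and grips with 20 to 120 N. Pads are 22 mm wide; open, the fingers measure 114 mm over their backs; the gripper's body (76 mm by 85 mm) begins 54 mm behind the grasp point. The pads swing forward as they close: fully open they stand 13 mm farther back than shut.
Start: joints at [-1.261, 0.053, 1.613, -0, 1.476, -0.119], TCP at [0.26, -0.568, 0.202] pointing down, gripper open.
Joint ranges: [-3.01, 3.01], [-1.01, 2.22], [0.06, 2.58], [-1.02, 4.17], [0.09, 2.62], [-3.14, 3.14]. Speed limits (rad/s): [2.57, 2.57, 3.14, 3.14, 3.14, 3.14].

INTERFACE

Orientations are given as a unit quaternion [w, x, y, z].
In Python, from plant import sensors, cams, job, finder, manip gives the robot as it stands.
- The arm moves only by the shell command python3 -m pendant 'ROWS'. ROWS is JSON, a list of rows, each an object of numbers: "wx", "wy", "wz": the turn, a rotation vector about the tool's x, y, z in degrees; "dx", "dy", "dz": the shift along the tool's x, y, z in m; "hand": the gripper's target within -1 to 1 (fully open at 1, half-way at 0, shut at -1). A call has 1 to 20 rows; each row is the pose to reach, as a shift and turn from the pose commanded when the call began, along the tool's axes at that moment; what a row does not reach only later rows make up. A row lasts 1/12 s, in which the tool goes at most 41.7 mm and 7.16 degrees, less where a joint would pass 70% of its speed; a pose out of reach is approached as far as the arm can. A call with a gripper value outside its range is refused whole. The fingers move at their own pace and stop on an object; the grip force is fixed at half the most. Time passes only in rows, so rows that repeat a pose let the fingers close. It gives the time, the measured TCP pose, the force and the opening at its end, in the units of the state.
- sensors.state(): the state, without advancing time (a new reading comes with each control period).
- cams.grab_frame(name): name is "scene" or "side" or "wrist"; returns (picture, depth): 400x640x3 uint8, red, green, blue; 400x640 float32, m along the optical axis (not along the pixel's ray), 0 where there is no reading.
- cams.calibration(name): a dict with "fov_y" (degrees; the focal length in pixels is half the picture's height over the tangent of half this angle, whatever the lens; pixels are square), "cx", "cy" (the principal point, pixels), "k1" (the pictures are not rectified: a ray, as slopes to the right and down, at radius r is drawn at 1 + k1 r^2 times it, then the intrinsics apply), "pose" (4x4, takes a point from camera to world coordinates); the wrist camera has in their place "hand_eye" (4x4, takes a point from camera to tool coordinates, whose origin is the TCP and whose axes are the flange's). Camera axes: x right, y down, z forward; pixel columns grow to the right and rows downward; lengths in m; the calibration is good to about 2 mm. A picture is of the moment at which its call begins: read the wrist's pose just before it. calibration takes no time and is no camera call.
- job.job_done(): hands the job in, once; it reports no verdict.
Trained networks look in the newest picture that a camera, given by its name, has taken for a name from the list of things; names that differ only in an ending like _2 or _b are one class to them, and where a whole thing is asked for, a point or a joint stands for the part that bears it (a point fixed in the world has none). Each returns a list of dicts, best first, with "score" (0 to 1); they miss things now and then, are a little off and sometimes report something else, mostly with a low value. They report only what shows in the picture. A call takes as long as a camera call. They do not tell look-alikes from the thing itself.
- finder.look_for(camera, thing): "position" ([x, y, z] in m, in world coordinates, good to about 4 mm: the middle of the surface that is visible of it).
The state is a dict: "time": time; "joint_pos": joint angles; "joint_vel": joint speeds; "joint_efforts": joint torques, N m; "tool_pos": TCP position; "tool_rot": TCP orientation; "contact_force": force on the tool from outside, world axes, zero at the start; "ft_torque": the same for the moment, N m; "gripper_width": opening from 0.0 (shut) to 1.0 (fully open).
Only numpy, scipy, OpenCV 4.12 (cv2) and the standard library are available. Lean on these libraries where they do the work, as an engineer would, in place of code of your own. Each camera call takes 0.05 s, during which the arm holds its last target. There are 200 camera calls.

## Working session

There is one attempt and no reset: what is moved stays moved. The work goes in short steps, Python scripts to look and compute and a shell command to move; the robot and the scene stay as the last step left them, time stands still between calls to the robot, and variables do not carry over. Pictures are saved under pics/ and viewed, about 8 in all and at most 12, crops included, and the job is handed in when it is done.

```bash
ls; mkdir -p pics
cat > h.py <<'E'
import numpy as np, cv2
from plant import sensors, cams, job, finder, manip
from scipy.spatial.transform import Rotation as R
def K(c):
    f=200/np.tan(np.radians(c["fov_y"])/2); return f
def campose(name):
    c=cams.calibration(name)
    if name!="wrist": return np.array(c["pose"])
    s=sensors.state(); T=np.eye(4); q=s["tool_rot"]
    T[:3,:3]=R.from_quat([q[1],q[2],q[3],q[0]]).as_matrix(); T[:3,3]=s["tool_pos"]
    return T@np.array(c["hand_eye"])
def slopes(c,uv):
    f=K(c); d=(np.atleast_2d(uv).astype(float)-[c["cx"],c["cy"]])/f; s=d.copy()
    for _ in range(20): s=d/(1+c["k1"]*(s**2).sum(1,keepdims=True))
    return s
def cloud(name,depth,T):
    c=cams.calibration(name); v,u=np.mgrid[0:400,0:640]
    s=slopes(c,np.c_[u.ravel(),v.ravel()]); z=depth.ravel()[:,None]
    P=np.c_[s*z,z]@T[:3,:3].T+T[:3,3]; P[z[:,0]<=0]=np.nan
    return P.reshape(400,640,3)
def proj(name,P,T):
    c=cams.calibration(name); p=(np.atleast_2d(P)-T[:3,3])@T[:3,:3]; s=p[:,:2]/p[:,2:]
    s=s*(1+c["k1"]*(s**2).sum(1,keepdims=True)); return s*K(c)+[c["cx"],c["cy"]]
def grab(name):
    T=campose(name); im,d=cams.grab_frame(name); return im,d,T
def save(im,fn): cv2.imwrite("pics/"+fn,im[:,:,::-1])
E
python3 - <<'E'
from h import *
for n in ("scene","side"):
    im,d,T=grab(n); save(im,n+"1.png"); np.savez(n+"1.npz",im=im,d=d,T=T)
    print(n,T[:3,3].round(2))
    for t in ["tray","tray_grip","mark","bushing_a","scraper","bottle","ring_gauge"]:
        for r in finder.look_for(n,t): 
            p=np.array(r["position"]); print(t,round(r["score"],2),p.round(3),proj(n,p,T)[0].round())
print(sensors.state()); print(manip.tcp_to_grasp)
print(np.round(cams.calibration("wrist")["hand_eye"],3))
E
```

```text
pics
scene [ 1.07 -1.12  0.85]
tray 0.9 [ 0.604 -0.185  0.012] [327. 233.]
tray 0.88 [ 0.82  -0.227  0.01 ] [390. 264.]
tray 0.74 [ 0.251 -0.325  0.021] [203. 224.]
tray 0.63 [ 0.514 -0.559  0.016] [226. 306.]
tray_grip 0.78 [ 0.602 -0.181  0.018] [327. 231.]
tray_grip 0.76 [ 0.816 -0.221  0.011] [389. 262.]
tray_grip 0.68 [ 0.249 -0.337  0.018] [200. 227.]
mark 0.73 [0.593 0.131 0.001] [364. 185.]
bushing_a 0.72 [0.438 0.126 0.034] [324. 168.]
bushing_a 0.6 [ 0.433 -0.138  0.031] [285. 205.]
bushing_a 0.52 [ 0.636 -0.13   0.047] [344. 217.]
bushing_a 0.49 [0.496 0.356 0.03 ] [363. 146.]
scraper 0.63 [ 0.494 -0.362  0.023] [263. 255.]
bottle 0.79 [0.74  0.364 0.098] [426. 142.]
ring_gauge 0.66 [0.77  0.07  0.016] [407. 203.]
ring_gauge 0.48 [ 0.494 -0.362  0.02 ] [263. 255.]
side [0.15 0.72 0.93]
tray 0.92 [ 0.591 -0.15   0.014] [316. 197.]
tray 0.85 [ 0.805 -0.206  0.011] [265. 166.]
tray 0.6 [ 0.488 -0.533  0.021] [392. 137.]
tray 0.56 [ 0.305 -0.327  0.015] [425. 190.]
tray 0.21 [0.488 0.371 0.033] [249. 352.]
tray_grip 0.78 [ 0.588 -0.151  0.014] [317. 197.]
tray_grip 0.72 [ 0.49
[... 605 characters left out ...]
t_vel': array([-6.41358181e-04,  1.31861634e-03,  1.62725147e-03, -8.52925353e-05,
       -1.56208243e-04, -2.19122418e-03]), 'joint_efforts': array([-2.77059422e-03, -3.93640137e+01, -3.70440960e+01, -2.94655383e-04,
        3.60089916e-04,  8.17093849e-06]), 'tool_pos': array([ 0.25985877, -0.56838995,  0.20170484]), 'tool_rot': array([7.88285141e-06, 9.77099047e-01, 2.12784993e-01, 7.59535423e-06]), 'contact_force': array([-0.39293372, -0.20969878,  1.11759252]), 'ft_torque': array([-0.00341992,  0.00344765,  0.01204678]), 'gripper_width': 1.0011665508360246}
0.0187
[[-0.002 -0.963 -0.269  0.067]
 [ 1.    -0.001 -0.001 -0.001]
 [ 0.    -0.269  0.963 -0.173]
 [ 0.     0.     0.     1.   ]]
```

View both.

Run:
```python
import cv2,numpy as np
a=cv2.imread("pics/scene1.png");b=cv2.imread("pics/side1.png")
cv2.imwrite("pics/both.png",np.vstack([a[100:370,150:550],b[110:380,100:500]])); 
o=np.hstack([cv2.resize(a[100:370,150:550],None,fx=2,fy=2)]);cv2.imwrite("pics/sc2.png",o)
cv2.imwrite("pics/sd2.png",cv2.resize(b[110:380,100:500],None,fx=2,fy=2))
```

```text
(no output)
```

View pics/sc2.png

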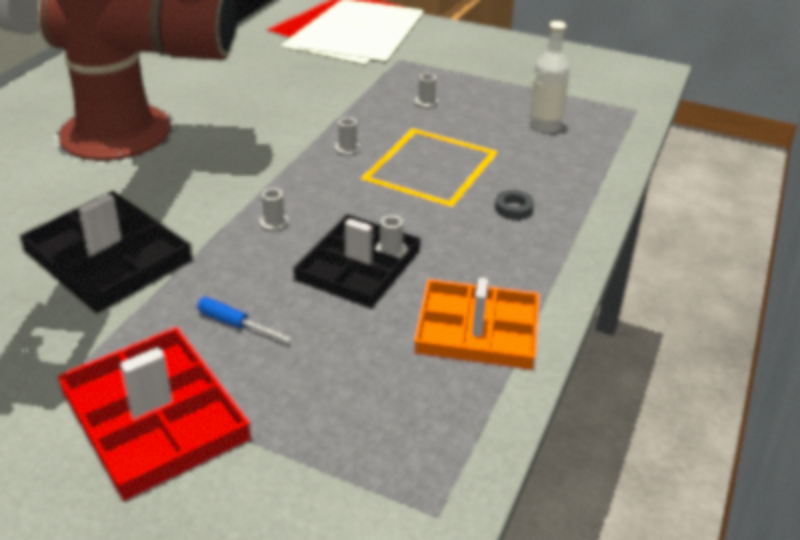

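View pics/sd2.png

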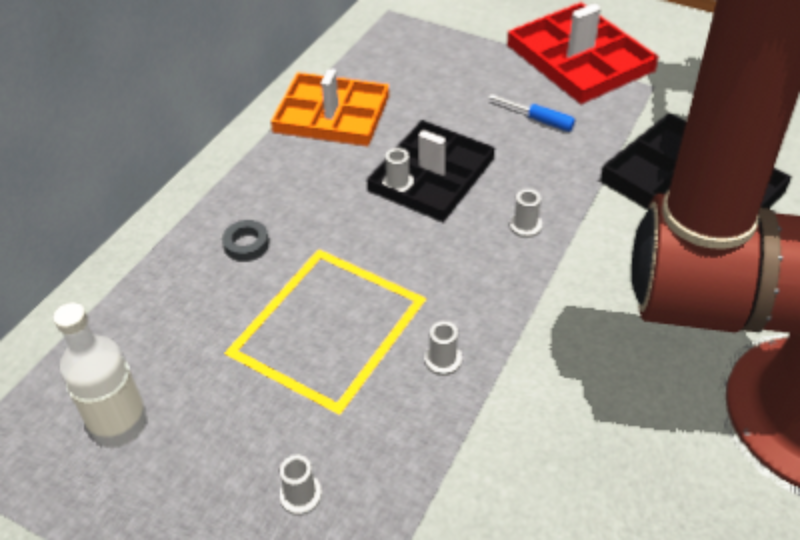

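The scene picture shows four tray-like things (full-picture pixels): small black at (327,233) with one bushing in it, larger black at (203,224), red at (226,306), orange at (390,264). The small black one fits: it is black, it is the smaller of the two blacks, and it holds bushing_d. Loose bushings are at (285,205), (324,168) and (363,146), and the frame is at (364,185). Next I measure them from both views.

Run:
```python
from h import *
for n in ("scene","side"):
    z=np.load(n+"1.npz"); im,d,T=z["im"],z["d"],z["T"]; P=cloud(n,d,T); i=im.astype(int); 
    hsv=cv2.cvtColor(im,cv2.COLOR_RGB2HSV)
    print(n,"bench z",np.nanmedian(P[...,2][(abs(P[...,0]-.6)<.05)&(abs(P[...,1]-.13)<.05)]))
    m=(hsv[...,1]>150)&(hsv[...,0]>24)&(hsv[...,0]<36)&(np.nan_to_num(P[...,2],nan=9)<.02)&(abs(P[...,0]-.58)<.2)&(abs(P[...,1]-.15)<.2)
    v,u=np.nonzero(m); s=slopes(cams.calibration(n),np.c_[u,v]); D=np.c_[s,np.ones(len(s))]@T[:3,:3].T; Q=(T[:3,3]-D*(T[2,3]/D[:,2:]))[:,:2]
    print("mark",cv2.minAreaRect((Q*1000).astype(np.float32)), "depth z",np.nanmedian(P[m][:,2]))
    for nm,c in (("small",(.6,-.17)),("large",(.28,-.325))):
        q=(i.max(2)<60)&(P[...,2]>.008)&(P[...,2]<.035)&(np.hypot(P[...,0]-c[0],P[...,1]-c[1])<.16)
        t=q&(P[...,2]>.019); 
        print(nm,q.sum(),cv2.minAreaRect((P[q][:,:2]*1000).astype(np.float32)),"rim",cv2.minAreaRect((P[t][:,:2]*1000).astype(np.float32)),np.percentile(P[q][:,2],[50,95]).round(4))
    for c in ((.59,-.16),(.43,-.125),(.43,.14),(.49,.36),(.63,-.115)):
        g=(P[...,2]>.05)&(np.hypot(P[...,0]-c[0],P[...,1]-c[1])<.045); w=P[g]
        top=w[w[:,2]>np.nanpercentile(w[:,2],95)-.004]
        print(c,g.sum(),"top mean",top.mean(0).round(4),"minC",np.round(cv2.minEnclosingCircle((top[:,:2]*1000).astype(np.float32))[0],1),cv2.minAreaRect((top[:,:2]*1000).astype(np.float32)))
```

```text
scene bench z -0.0009703249907184741
mark ((590.990478515625, 151.51596069335938), (196.17861938476562, 171.3141632080078), 87.56156921386719) depth z -0.0006424911154736535
small 758 ((601.7520751953125, -165.7239532470703), (164.72216796875, 133.29037475585938), 86.9771499633789) rim ((601.8494873046875, -167.10177612304688), (162.3368682861328, 132.67056274414062), 86.52876281738281) [0.018 0.025]
large 1532 ((241.22682189941406, -320.3349304199219), (178.83395385742188, 218.74281311035156), 71.91181945800781) rim ((242.12338256835938, -319.3828125), (177.27001953125, 216.5858612060547), 73.20404052734375) [0.0225 0.0321]
(0.59, -0.16) 134 top mean [ 0.6024 -0.1655  0.076 ] minC [ 601.5 -164.2] ((601.5325317382812, -165.18186950683594), (15.258745193481445, 39.16303634643555), 89.02399444580078)
(0.43, -0.125) 55 top mean [ 0.4316 -0.1298  0.0583] minC [ 431.6 -130.7] ((431.6177062988281, -130.66598510742188), (28.5826473236084, 35.717018127441406), 30.434452056884766)
(0.43, 0.14) 47 top mean [0.4319 0.1317 0.0573] minC [432.3 131.7] ((432.31005859375, 131.55609130859375), (29.11
[... 1206 characters left out ...]
60376)
(0.43, -0.125) 81 top mean [ 0.4292 -0.1242  0.0591] minC [ 429.3 -123.9] ((428.7491149902344, -123.98812866210938), (30.71888542175293, 32.81086730957031), 23.137922286987305)
(0.43, 0.14) 107 top mean [0.4294 0.138  0.06  ] minC [431.7 137.2] ((430.7939758300781, 137.30337524414062), (29.170394897460938, 32.464080810546875), 25.316024780273438)
(0.49, 0.36) 149 top mean [0.4895 0.3684 0.0605] minC [490.6 367.7] ((490.2431945800781, 367.1837463378906), (31.790019989013672, 32.735252380371094), 39.93792724609375)
(0.63, -0.115) 121 top mean [ 0.613 -0.154  0.075] minC [ 613.7 -154.5] ((613.6189575195312, -154.77386474609375), (3.944272518157959, 10.704597473144531), 53.27265548706055)
```

Heights agree with the text in both views: bushing tops 0.058–0.0605, grip top 0.076–0.078, rim about 0.025. The small black tray measures 133×165 mm and the other black one 180×217 mm. The two cameras disagree by about 6 mm in y, so I settle it with the wrist camera from above the tray and the first bushing.

```bash
python3 -m pendant '[{"dx":0.438,"dy":-0.261,"dz":-0.03,"wz":27.6,"hand":0.4},{"dx":0.438,"dy":-0.261,"dz":-0.03,"wz":27.6,"hand":0.4},{"dx":0.438,"dy":-0.261,"dz":-0.03,"wz":27.6,"hand":0.4},{"dx":0.438,"dy":-0.261,"dz":-0.03,"wz":27.6,"hand":0.4},{"dx":0.438,"dy":-0.261,"dz":-0.03,"wz":27.6,"hand":0.4},{"dx":0.438,"dy":-0.261,"dz":-0.03,"wz":27.6,"hand":0.4},{"dx":0.438,"dy":-0.261,"dz":-0.03,"wz":27.6,"hand":0.4},{"dx":0.438,"dy":-0.261,"dz":-0.03,"wz":27.6,"hand":0.4},{"dx":0.438,"dy":-0.261,"dz":-0.03,"wz":27.6,"hand":0.4},{"dx":0.438,"dy":-0.261,"dz":-0.03,"wz":27.6,"hand":0.4},{"dx":0.438,"dy":-0.261,"dz":-0.03,"wz":27.6,"hand":0.4},{"dx":0.438,"dy":-0.261,"dz":-0.03,"wz":27.6,"hand":0.4},{"dx":0.438,"dy":-0.261,"dz":-0.03,"wz":27.6,"hand":0.4},{"dx":0.438,"dy":-0.261,"dz":-0.03,"wz":27.6,"hand":0.4},{"dx":0.438,"dy":-0.261,"dz":-0.03,"wz":27.6,"hand":0.4}]'
cat > m.py <<'E'
from h import *
import sys
def measure(tag,bush=(),tray=None,mark=None):
    im,d,T=grab("wrist"); save(im,tag+".png"); P=cloud("wrist",d,T); i=im.astype(int)
    if tray:
        q=(i.max(2)<70)&(P[...,2]>.019)&(P[...,2]<.032)&(np.hypot(P[...,0]-tray[0],P[...,1]-tray[1])<.125)
        print("tray rim",q.sum(),cv2.minAreaRect((P[q][:,:2]*1000).astype(np.float32)),np.median(P[q][:,2]).round(4))
        g=(P[...,2]>.07)&(P[...,2]<.09)&(np.hypot(P[...,0]-tray[0],P[...,1]-tray[1])<.035)
        if g.any(): print("grip",g.sum(),cv2.minAreaRect((P[g][:,:2]*1000).astype(np.float32)),np.median(P[g][:,2]).round(4))
    for c in bush:
        g=(P[...,2]>.045)&(P[...,2]<.075)&(np.hypot(P[...,0]-c[0],P[...,1]-c[1])<.033); w=P[g]
        if len(w)<10: print(c,"none");continue
        top=w[w[:,2]>np.nanpercentile(w[:,2],90)-.005]
        cc=cv2.minEnclosingCircle((top[:,:2]*1000).astype(np.float32))
        print("bush",c,len(top),"C",np.round(cc[0],1),"r",round(cc[1],1),"z",np.median(top[:,2]).round(4))
    if mark:
        h=cv2.cvtColor(im,cv2.COLOR_RGB2HSV); m=(h[...,1]>130)&(h[...,0]>22)&(h[...,0]<38)&(np.hypot(P[...,0]-mark[0],P[...,1]-mark[1])<.17)
        if m.any(): print("mark",m.sum(),cv2.minAreaRect((P[m][:,:2]*1000).astype(np.float32)),np.median(P[m][:,2]).round(4))
    return im,P
E
python3 - <<'E'
from m import *
s=sensors.state(); print(s["tool_pos"],s["tool_rot"],s["gripper_width"],s["time"])
measure("w1",[(.43,-.127),(.632,-.117)],(.6,-.163),(.59,.152))
E
```

```text
[ 0.25985877 -0.56838995  0.20170484] [7.88285141e-06 9.77099047e-01 2.12784993e-01 7.59535423e-06] 1.0011665508360246 0.8
tray rim 0 ((0.0, 0.0), (0.0, 0.0), 0.0) nan
(0.43, -0.127) none
(0.632, -0.117) noneinvalid input
  return _methods._mean(a, axis=axis, dtype=dtype,
  ret = ret.dtype.type(ret / rcount)
```

View pics/w1.png

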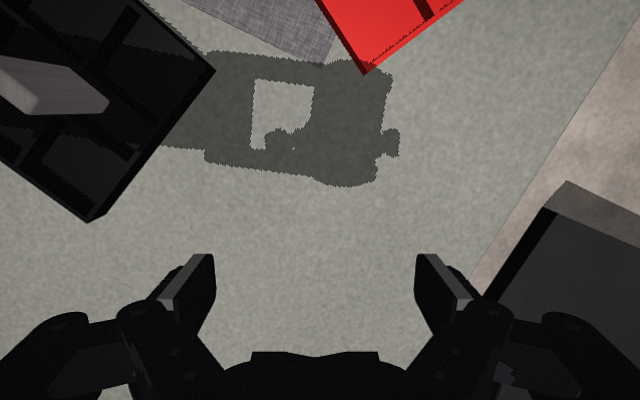

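The move was refused as "invalid input", so the picture only shows the start pose, with the fingers at the bottom around (190,290) and (440,290). I retry with every key in each row.

```bash
python3 -m pendant '[{"dx":0.438,"dy":-0.261,"dz":-0.03,"wx":0,"wy":0,"wz":27.6,"hand":0.4},{"dx":0.438,"dy":-0.261,"dz":-0.03,"wx":0,"wy":0,"wz":27.6,"hand":0.4}]'
```

```text
time: 1.02
tool_pos: [0.3064, -0.5003, 0.2062]
tool_rot: [-0.0, 0.996, 0.085, -0.0]
contact_force: [1.6, 0.4, 0.7]
gripper_width: 0.747
```

```bash
python3 -m pendant '[{"dx":0.3,"dy":-0.305,"dz":-0.024,"wx":0,"wy":0,"wz":13.1,"hand":0.4},{"dx":0.3,"dy":-0.305,"dz":-0.024,"wx":0,"wy":0,"wz":13.1,"hand":0.4},{"dx":0.3,"dy":-0.305,"dz":-0.024,"wx":0,"wy":0,"wz":13.1,"hand":0.4},{"dx":0.3,"dy":-0.305,"dz":-0.024,"wx":0,"wy":0,"wz":13.1,"hand":0.4},{"dx":0.3,"dy":-0.305,"dz":-0.024,"wx":0,"wy":0,"wz":13.1,"hand":0.4},{"dx":0.3,"dy":-0.305,"dz":-0.024,"wx":0,"wy":0,"wz":13.1,"hand":0.4},{"dx":0.3,"dy":-0.305,"dz":-0.024,"wx":0,"wy":0,"wz":13.1,"hand":0.4},{"dx":0.3,"dy":-0.305,"dz":-0.024,"wx":0,"wy":0,"wz":13.1,"hand":0.4},{"dx":0.3,"dy":-0.305,"dz":-0.024,"wx":0,"wy":0,"wz":13.1,"hand":0.4},{"dx":0.3,"dy":-0.305,"dz":-0.024,"wx":0,"wy":0,"wz":13.1,"hand":0.4},{"dx":0.3,"dy":-0.305,"dz":-0.024,"wx":0,"wy":0,"wz":13.1,"hand":0.4},{"dx":0.3,"dy":-0.305,"dz":-0.024,"wx":0,"wy":0,"wz":13.1,"hand":0.4},{"dx":0.3,"dy":-0.305,"dz":-0.024,"wx":0,"wy":0,"wz":13.1,"hand":0.4}]'
python3 - <<'E'
from m import *
s=sensors.state(); print(s["tool_pos"],s["tool_rot"],s["gripper_width"],s["time"])
measure("w2",[(.43,-.127),(.632,-.117)],(.6,-.163),(.59,.152))
E
```

```text
time: 2.1
tool_pos: [0.5477, -0.1464, 0.2305]
tool_rot: [0.0, 1.0, -0.024, -0.0]
contact_force: [-0.6, -0.8, 0.6]
gripper_width: 0.698
[ 0.54774605 -0.14637794  0.23046584] [ 3.27106357e-04  9.99714236e-01 -2.39007177e-02 -3.08174072e-04] 0.6984565482607195 2.1
tray rim 3532 ((598.3543701171875, -160.75196838378906), (159.7906951904297, 131.1888427734375), 86.61691284179688) 0.0252
grip 614 ((598.7371826171875, -160.806884765625), (13.77032470703125, 39.365753173828125), 85.58682250976562) 0.078
bush (0.43, -0.127) 385 C [ 428.6 -124.5] r 17.7 z 0.0602
bush (0.632, -0.117) 511 C [ 632.3 -114.3] r 16.9 z 0.0641
mark 3786 ((588.3170166015625, 149.40701293945312), (192.7603302001953, 175.30599975585938), 86.612060546875) 0.0018
```

View pics/w2.png

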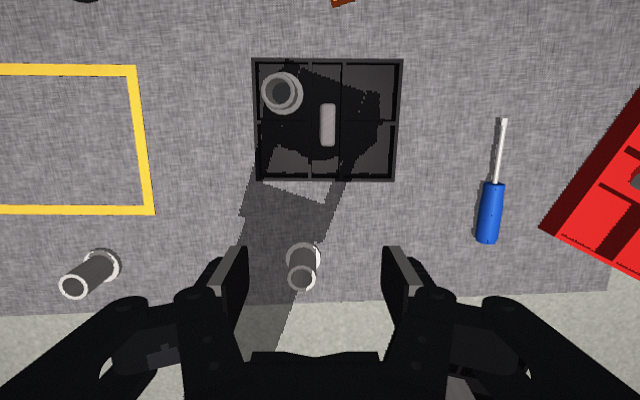

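The wrist view shows the black tray at (327,120) with bushing_d at (282,93) and the grip at (328,125). The first bushing is at (302,268) between the fingers, the tape frame is on the left, and the scraper at (490,190) is well clear. Wrist and side measurements agree within 2 mm. Picking the first bushing.

```bash
python3 -m pendant '[{"dx":-0.12,"dy":-0.016,"dz":0.05,"wx":0,"wy":0,"wz":0,"hand":0.4},{"dx":-0.12,"dy":-0.016,"dz":0.05,"wx":0,"wy":0,"wz":0,"hand":0.4},{"dx":-0.12,"dy":-0.016,"dz":0.05,"wx":0,"wy":0,"wz":0,"hand":0.4},{"dx":-0.12,"dy":-0.016,"dz":0.08,"wx":0,"wy":0,"wz":0,"hand":0.4},{"dx":-0.12,"dy":-0.016,"dz":0.1,"wx":0,"wy":0,"wz":0,"hand":0.4},{"dx":-0.12,"dy":-0.016,"dz":0.13,"wx":0,"wy":0,"wz":0,"hand":0.4},{"dx":-0.12,"dy":-0.016,"dz":0.16,"wx":0,"wy":0,"wz":0,"hand":0.4},{"dx":-0.12,"dy":-0.016,"dz":0.19,"wx":0,"wy":0,"wz":0,"hand":0.4},{"dx":-0.12,"dy":-0.016,"dz":0.2,"wx":0,"wy":0,"wz":0,"hand":0.4},{"dx":-0.12,"dy":-0.016,"dz":0.2,"wx":0,"wy":0,"wz":0,"hand":0.4},{"dx":-0.12,"dy":-0.016,"dz":0.2,"wx":0,"wy":0,"wz":0,"hand":-1},{"dx":-0.12,"dy":-0.016,"dz":0.2,"wx":0,"wy":0,"wz":0,"hand":-1},{"dx":-0.12,"dy":-0.016,"dz":0.2,"wx":0,"wy":0,"wz":0,"hand":-1},{"dx":-0.12,"dy":-0.016,"dz":0.2,"wx":0,"wy":0,"wz":0,"hand":-1},{"dx":-0.12,"dy":-0.016,"dz":0.2,"wx":0,"wy":0,"wz":0,"hand":-1},{"dx":-0.12,"dy":-0.016,"dz":0.2,"wx":0,"wy":0,"wz":0,"hand":-1}]'
```

```text
time: 3.48
tool_pos: [0.4293, -0.1248, 0.0314]
tool_rot: [0.0, 1.0, -0.024, 0.001]
contact_force: [0.3, -0.5, -0.0]
gripper_width: -0.005
```

The gripper reads fully shut, so I look before doing anything else.

Run:
```python
from m import *
im,P=measure("w3"); im2,d,T=grab("side"); save(np.vstack([cv2.resize(im,(560,350)),cv2.resize(im2[150:300,260:500],(560,350))[:250]]),"w3b.png")
```

```text
(no output)
```

View pics/w3b.png

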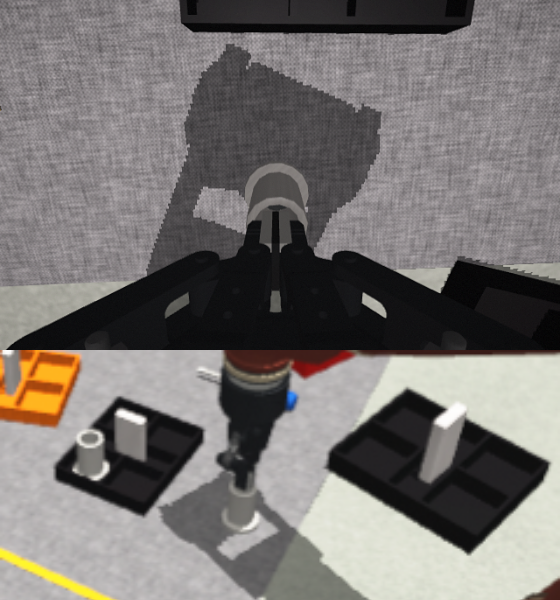

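The wrist picture shows the bushing standing just ahead of the shut fingers, at about (277,195) against the fingertips at (277,225). The side view shows it upright. I measure it again and check how it sits against the fingers.

Run:
```python
from m import *
im,P=measure("w4",[(.43,-.125),(.45,-.125)],(.598,-.161))
g=(np.hypot(P[...,0]-.44,P[...,1]+.125)<.06)&(P[...,2]>.004)
Q=P[g]; v,u=np.nonzero(g)
for lo in np.arange(.005,.14,.01):
    k=(Q[:,2]>=lo)&(Q[:,2]<lo+.01)
    if k.sum()>5: print(round(lo,3),k.sum(),"x",np.percentile(Q[k,0],[2,98]).round(3),"y",np.percentile(Q[k,1],[2,98]).round(3),"v",np.percentile(v[k],[2,98]))
T=campose("side"); im2,d,_=grab("side"); P=cloud("side",d,T)
Q=P[(np.hypot(P[...,0]-.44,P[...,1]+.125)<.06)]
for lo in np.arange(.005,.14,.01):
    k=(Q[:,2]>=lo)&(Q[:,2]<lo+.01)
    if k.sum()>5: print("side",round(lo,3),k.sum(),"x",np.percentile(Q[k,0],[2,98]).round(3),"y",np.percentile(Q[k,1],[2,98]).round(3))
print(sensors.state()["contact_force"],sensors.state()["gripper_width"])
```

```text
tray rim 4881 ((538.2010498046875, -157.8994903564453), (160.79286193847656, 13.589167594909668), 87.08018493652344) 0.0252
bush (0.43, -0.125) 455 C [ 435.  -124.5] r 13.5 z 0.0713
bush (0.45, -0.125) 455 C [ 435.  -124.5] r 13.5 z 0.0713
0.005 1496 x [0.418 0.451] y [-0.146 -0.103] v [186. 239.]
0.015 281 x [0.419 0.445] y [-0.139 -0.11 ] v [198.6 241.4]
0.025 334 x [0.42  0.445] y [-0.139 -0.11 ] v [203. 248.]
0.035 369 x [0.422 0.445] y [-0.14 -0.11] v [208.36 250.  ]
0.045 393 x [0.428 0.445] y [-0.14 -0.11] v [214. 248.]
0.055 1121 x [0.427 0.445] y [-0.141 -0.11 ] v [221.  259.6]
0.065 488 x [0.434 0.44 ] y [-0.137 -0.112] v [241. 258.]
0.075 735 x [0.434 0.44 ] y [-0.137 -0.111] v [250. 270.]
0.085 725 x [0.434 0.44 ] y [-0.137 -0.111] v [261. 278.]
0.095 1210 x [0.418 0.441] y [-0.142 -0.107] v [274. 330.]
0.105 3991 x [0.419 0.442] y [-0.157 -0.091] v [284. 354.]
0.115 7209 x [0.418 0.442] y [-0.163 -0.086] v [303. 378.]
0.125 9049 x [0.422 0.446] y [-0.172 -0.078] v [312. 394.]
0.135 13344 x [0.427 0.446] y [-0.179 -0.07 ] v [333. 396.]
side 0.005 74 x [0.407 0.461] y [-0.137 -0.101]
side 0.015 26 x [0.413 0.438] y [-0.129 -0.106]
side 0.025 32 x [0.413 0.443] y [-0.125 -0.108]
side 0.035 38 x [0.413 0.445] y [-0.136 -0.107]
side 0.045 32 x [0.413 0.441] y [-0.132 -0.106]
side 0.055 42 x [0.413 0.444] y [-0.135 -0.107]
side 0.065 22 x [0.417 0.435] y [-0.129 -0.11 ]
side 0.075 20 x [0.418 0.435] y [-0.127 -0.11 ]
side 0.085 14 x [0.418 0.437] y [-0.13  -0.107]
side 0.095 9 x [0.416 0.43 ] y [-0.15  -0.111]
side 0.105 27 x [0.415 0.435] y [-0.151 -0.091]
side 0.115 22 x [0.414 0.437] y [-0.161 -0.079]
side 0.125 44 x [0.411 0.437] y [-0.168 -0.075]
side 0.135 31 x [0.411 0.442] y [-0.137 -0.066]
[ 0.01559915 -0.15895552  0.37564327] 0.00255405436335874
```

Run:
```python
from m import *
im,P=measure("w5")
for u in (300,316,332):
    print(u,[(int(v),*P[v,u].round(3)) for v in range(196,272,4)])
c=im[170:330,230:400]; b=np.clip(c.astype(float)*1.8,0,255).astype(np.uint8)
save(cv2.resize(b,None,fx=3.5,fy=3.5,interpolation=cv2.INTER_CUBIC),"w5c.png")
```

```text
300 [(196, np.float64(0.445), np.float64(-0.116), np.float64(0.009)), (200, np.float64(0.443), np.float64(-0.116), np.float64(0.008)), (204, np.float64(0.443), np.float64(-0.116), np.float64(0.018)), (208, np.float64(0.443), np.float64(-0.117), np.float64(0.027)), (212, np.float64(0.443), np.float64(-0.117), np.float64(0.035)), (216, np.float64(0.443), np.float64(-0.117), np.float64(0.043)), (220, np.float64(0.444), np.float64(-0.118), np.float64(0.049)), (224, np.float64(0.443), np.float64(-0.118), np.float64(0.054)), (228, np.float64(0.443), np.float64(-0.118), np.float64(0.059)), (232, np.float64(0.442), np.float64(-0.118), np.float64(0.061)), (236, np.float64(0.44), np.float64(-0.118), np.float64(0.061)), (240, np.float64(0.422), np.float64(-0.115), np.float64(0.022)), (244, np.float64(0.439), np.float64(-0.118), np.float64(0.068)), (248, np.float64(0.439), np.float64(-0.118), np.float64(0.073)), (252, np.float64(0.438), np.float64(-0.118), np.float64(0.075)), (256, np.float64(0.439), np.float64(-0.119), np.float64(0.081)), (260, np.float64(0.439), np.float64(-0.119), np.float64(
[... 1908 characters left out ...]
float64(0.443), np.float64(-0.133), np.float64(0.06)), (232, np.float64(0.441), np.float64(-0.133), np.float64(0.061)), (236, np.float64(0.439), np.float64(-0.133), np.float64(0.06)), (240, np.float64(0.421), np.float64(-0.134), np.float64(0.021)), (244, np.float64(0.421), np.float64(-0.134), np.float64(0.027)), (248, np.float64(0.42), np.float64(-0.133), np.float64(0.031)), (252, np.float64(0.435), np.float64(-0.132), np.float64(0.069)), (256, np.float64(0.434), np.float64(-0.132), np.float64(0.072)), (260, np.float64(0.434), np.float64(-0.132), np.float64(0.076)), (264, np.float64(0.434), np.float64(-0.131), np.float64(0.08)), (268, np.float64(0.438), np.float64(-0.131), np.float64(0.09))]
```

View pics/w5c.png

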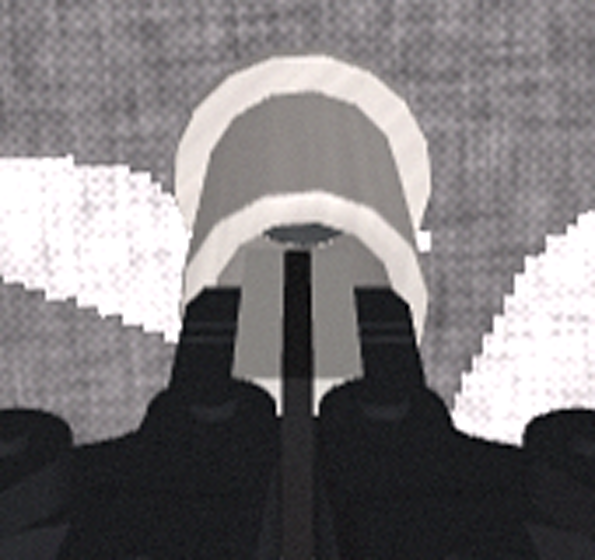

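The enlarged crop shows the shut pads ending above the bushing: the bore is visible between them at (300,235), and the pad ends are near z ≈ 0.066. The fingertips therefore sit well above the reported TCP of 0.031. I measure pad-end position against the TCP with the fingers shut and then opened.

```bash
cat > tips.py <<'E'
from m import *
T=campose("wrist"); s=sensors.state(); q=s["tool_rot"]; Rt=R.from_quat([q[1],q[2],q[3],q[0]]).as_matrix()
im,d,_=grab("wrist"); P=cloud("wrist",d,T); L=(P-s["tool_pos"])@Rt   # tool coords
print("w",s["gripper_width"],"z",s["tool_pos"][2],"f",K(cams.calibration("wrist")), "t",s["time"])
m=(abs(L[...,0])<.02)&(abs(L[...,1])<.065)&(L[...,2]<.03)
for lo in np.arange(-.08,.02,.005):
    k=m&(L[...,2]>=lo)&(L[...,2]<lo+.005); l=L[k]
    if k.sum()>3: print(round(lo,3),k.sum(),"x",np.percentile(l[:,0],[2,98]).round(3),"y",np.percentile(l[:,1],[2,98]).round(3), "inner y+",np.round(l[l[:,1]>0,1].min() if (l[:,1]>0).any() else 9,3))
E
python3 tips.py; python3 -m pendant '[{"dx":0,"dy":0,"dz":-0.04,"wx":0,"wy":0,"wz":0,"hand":0.4},{"dx":0,"dy":0,"dz":-0.04,"wx":0,"wy":0,"wz":0,"hand":0.4},{"dx":0,"dy":0,"dz":-0.04,"wx":0,"wy":0,"wz":0,"hand":0.4},{"dx":0,"dy":0,"dz":-0.04,"wx":0,"wy":0,"wz":0,"hand":0.4}]'; python3 tips.py
```

```text
w 0.00324861085349367 z 0.030629785365409203 f 334.2974622935951 t 3.7333
-0.08 1891 x [-0.009  0.013] y [-0.03   0.029] inner y+ 0.001
-0.075 542 x [0.005 0.013] y [-0.021  0.02 ] inner y+ 0.001
-0.07 778 x [-0.012  0.011] y [-0.007  0.006] inner y+ 0.0
-0.065 278 x [0.006 0.011] y [-0.013  0.012] inner y+ 0.0
-0.06 426 x [0.005 0.011] y [-0.014  0.012] inner y+ 0.0
-0.055 392 x [0.005 0.011] y [-0.014  0.013] inner y+ 0.0
-0.05 343 x [0.005 0.011] y [-0.014  0.012] inner y+ 0.0
-0.045 314 x [0.006 0.011] y [-0.013  0.012] inner y+ 0.0
-0.04 219 x [0.006 0.011] y [-0.012  0.011] inner y+ 0.0
-0.035 271 x [-0.002  0.016] y [-0.014  0.016] inner y+ 0.0
-0.03 865 x [-0.002  0.017] y [-0.015  0.016] inner y+ 0.0
-0.025 199 x [0.007 0.017] y [-0.015  0.015] inner y+ 0.0
-0.02 188 x [-0.002  0.017] y [-0.015  0.015] inner y+ 0.0
-0.015 190 x [-0.004  0.017] y [-0.015  0.015] inner y+ 0.0
-0.01 183 x [-0.006  0.017] y [-0.014  0.014] inner y+ 0.0
-0.005 180 x [-0.008  0.017] y [-0.014  0.015] inner y+ 0.0
0.0 165 x [-0.008  0.017] y [-0.015  0.015] inner y+ 0.0
0.005 144 x [-0.009  0.017] 
[... 445 characters left out ...]
y [-0.037  0.037] inner y+ 0.023
-0.07 743 x [-0.011  0.01 ] y [-0.03   0.029] inner y+ 0.023
-0.065 656 x [-0.011  0.01 ] y [-0.037  0.036] inner y+ 0.023
-0.06 628 x [-0.011  0.01 ] y [-0.037  0.036] inner y+ 0.023
-0.055 581 x [-0.011  0.01 ] y [-0.037  0.036] inner y+ 0.023
-0.05 512 x [-0.011  0.01 ] y [-0.037  0.036] inner y+ 0.023
-0.045 463 x [-0.011  0.011] y [-0.037  0.036] inner y+ 0.023
-0.04 296 x [-0.011  0.01 ] y [-0.031  0.03 ] inner y+ 0.023
-0.035 66 x [-0.01   0.008] y [-0.025  0.024] inner y+ 0.023
0.005 308 x [-0.015  0.015] y [-0.015  0.015] inner y+ 0.0
0.01 1060 x [-0.015  0.016] y [-0.015  0.016] inner y+ 0.0
0.015 241 x [-0.012  0.017] y [-0.014  0.013] inner y+ 0.0
```

The pads end 35 mm behind the reported TCP, both shut and half open, and span −75 to −35 mm along the tool z. The true tips are therefore at TCP z + 0.035, which contradicts the text, so I work with the measured value. A grasp with tips at 0.035 means TCP z ≈ 0.

```bash
python3 -m pendant '[{"dx":0,"dy":0,"dz":0.03,"wx":0,"wy":0,"wz":0,"hand":0.4},{"dx":0,"dy":0,"dz":0.05,"wx":0,"wy":0,"wz":0,"hand":0.4},{"dx":0,"dy":0,"dz":0.07,"wx":0,"wy":0,"wz":0,"hand":0.4},{"dx":0,"dy":0,"dz":0.07,"wx":0,"wy":0,"wz":0,"hand":0.4},{"dx":0,"dy":0,"dz":0.07,"wx":0,"wy":0,"wz":0,"hand":-1},{"dx":0,"dy":0,"dz":0.07,"wx":0,"wy":0,"wz":0,"hand":-1},{"dx":0,"dy":0,"dz":0.07,"wx":0,"wy":0,"wz":0,"hand":-1},{"dx":0,"dy":0,"dz":0.07,"wx":0,"wy":0,"wz":0,"hand":-1}]'; python3 tips.py | head -9
```

```text
time: 4.83
tool_pos: [0.4295, -0.125, 0.0017]
tool_rot: [0.0, 1.0, -0.025, 0.001]
contact_force: [0.0, -0.6, -2.3]
gripper_width: 0.37
w 0.37022501673332653 z 0.0016862430645514376 f 334.2974622935951 t 4.8333
-0.08 1384 x [0.005 0.013] y [-0.044  0.044] inner y+ 0.016
-0.075 655 x [-0.007  0.012] y [-0.036  0.035] inner y+ 0.017
-0.07 1031 x [-0.012  0.01 ] y [-0.022  0.021] inner y+ 0.015
-0.065 522 x [-0.012  0.011] y [-0.024  0.024] inner y+ 0.001
-0.06 3536 x [-0.016  0.016] y [-0.026  0.025] inner y+ 0.0
-0.055 1231 x [-0.013  0.016] y [-0.028  0.027] inner y+ 0.0
-0.05 1090 x [-0.013  0.016] y [-0.028  0.027] inner y+ 0.0
-0.045 952 x [-0.013  0.016] y [-0.028  0.027] inner y+ 0.0
```

```bash
python3 -m pendant '[{"dx":0,"dy":0,"dz":-0.04,"wx":0,"wy":0,"wz":0,"hand":-1},{"dx":0,"dy":0,"dz":-0.08,"wx":0,"wy":0,"wz":0,"hand":-1},{"dx":0.02,"dy":0.008,"dz":-0.1,"wx":0,"wy":0,"wz":0.6,"hand":-1},{"dx":0.055,"dy":0.02,"dz":-0.1,"wx":0,"wy":0,"wz":0.6,"hand":-1},{"dx":0.09,"dy":0.034,"dz":-0.1,"wx":0,"wy":0,"wz":0.6,"hand":-1},{"dx":0.125,"dy":0.047,"dz":-0.1,"wx":0,"wy":0,"wz":0.6,"hand":-1},{"dx":0.16,"dy":0.06,"dz":-0.1,"wx":0,"wy":0,"wz":0.6,"hand":-1},{"dx":0.19,"dy":0.071,"dz":-0.1,"wx":0,"wy":0,"wz":0.6,"hand":-1},{"dx":0.203,"dy":0.0757,"dz":-0.09,"wx":0,"wy":0,"wz":0.6,"hand":-1},{"dx":0.203,"dy":0.0757,"dz":-0.06,"wx":0,"wy":0,"wz":0.6,"hand":-1},{"dx":0.203,"dy":0.0757,"dz":-0.036,"wx":0,"wy":0,"wz":0.6,"hand":-1},{"dx":0.203,"dy":0.0757,"dz":-0.036,"wx":0,"wy":0,"wz":0.6,"hand":-1}]'
python3 - <<'E'
from m import *
s=sensors.state(); print(s["tool_pos"],s["gripper_width"],s["contact_force"])
im,P=measure("w6",[(.6275,-.2106)],(.598,-.161))
E
```

```text
time: 5.88
tool_pos: [0.6236, -0.2083, 0.0301]
tool_rot: [-0.002, 1.0, -0.03, -0.005]
contact_force: [-2.5, 1.1, -4.8]
gripper_width: 0.37
[ 0.62363925 -0.2083414   0.03006333] 0.3704081595064158 [-2.47860871  1.09882198 -4.75865225]
tray rim 7431 ((599.1668090820312, -160.68643188476562), (160.7611541748047, 132.23388671875), 86.95101928710938) 0.0252
grip 317 ((606.7968139648438, -164.3216552734375), (27.49564552307129, 51.08250427246094), 42.3839225769043) 0.0751
bush (0.6275, -0.2106) 1244 C [ 629.5 -208.3] r 29.4 z 0.0719
```

View pics/w6.png

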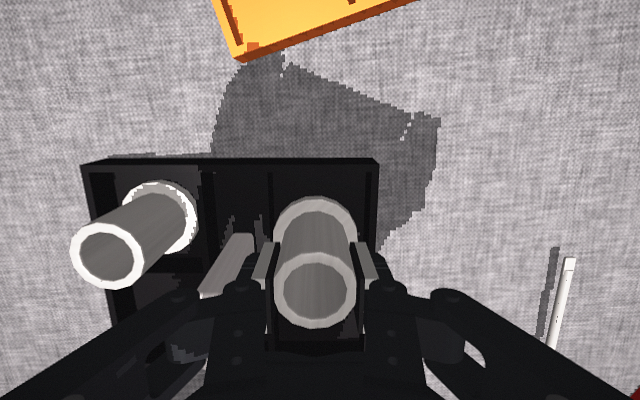

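The bushing is upright in the fingers at (315,290), over the cell at the tray's right-hand far corner. Bushing_d is at (108,255), and the walls are clear on both sides. Lowering.

```bash
python3 -m pendant '[{"dx":0,"dy":0,"dz":0,"wx":0,"wy":0,"wz":0,"hand":-1},{"dx":0,"dy":0,"dz":0.01,"wx":0,"wy":0,"wz":0,"hand":-1},{"dx":0,"dy":0,"dz":0.018,"wx":0,"wy":0,"wz":0,"hand":-1},{"dx":0,"dy":0,"dz":0.025,"wx":0,"wy":0,"wz":0,"hand":-1},{"dx":0,"dy":0,"dz":0.028,"wx":0,"wy":0,"wz":0,"hand":-1},{"dx":0,"dy":0,"dz":0.028,"wx":0,"wy":0,"wz":0,"hand":-1}]'
```

```text
time: 6.43
tool_pos: [0.6268, -0.2098, 0.0073]
tool_rot: [-0.0, 1.0, -0.03, -0.001]
contact_force: [-0.2, -0.3, -1.7]
gripper_width: 0.37
```

```bash
python3 -m pendant '[{"dx":0.001,"dy":0.0005,"dz":0.002,"wx":0,"wy":0,"wz":0,"hand":-1},{"dx":0.001,"dy":0.0005,"dz":0.002,"wx":0,"wy":0,"wz":0,"hand":-1},{"dx":0.001,"dy":0.0005,"dz":0.002,"wx":0,"wy":0,"wz":0,"hand":0.05},{"dx":0.001,"dy":0.0005,"dz":0.002,"wx":0,"wy":0,"wz":0,"hand":0.05},{"dx":0.001,"dy":0.0005,"dz":0.002,"wx":0,"wy":0,"wz":0,"hand":0.05},{"dx":0.001,"dy":0.0005,"dz":-0.02,"wx":0,"wy":0,"wz":0,"hand":0.05},{"dx":0.001,"dy":0.0005,"dz":-0.05,"wx":0,"wy":0,"wz":0,"hand":0.05},{"dx":0.001,"dy":0.0005,"dz":-0.09,"wx":0,"wy":0,"wz":0,"hand":0.05},{"dx":0.001,"dy":0.0005,"dz":-0.12,"wx":0,"wy":0,"wz":0,"hand":0.05}]'
python3 - <<'E'
from m import *
s=sensors.state(); print(s["tool_pos"],s["gripper_width"],s["contact_force"])
im,P=measure("w7",[(.6275,-.2106),(.632,-.1143)],(.598,-.161))
E
```

```text
time: 7.18
tool_pos: [0.6294, -0.211, 0.1317]
tool_rot: [0.0, 1.0, -0.03, 0.001]
contact_force: [1.2, 0.1, 1.7]
gripper_width: 0.526
[ 0.62936335 -0.21104996  0.13174024] 0.5256794755714564 [1.18217016 0.08812116 1.68172056]
tray rim 5014 ((598.3867797851562, -160.48265075683594), (160.42440795898438, 133.2385711669922), 86.64684295654297) 0.0252
grip 479 ((607.3177490234375, -161.3311767578125), (14.18156623840332, 23.989011764526367), 86.40342712402344) 0.0778
bush (0.6275, -0.2106) 820 C [ 628.5 -210.4] r 17.1 z 0.0641
bush (0.632, -0.1143) 912 C [ 632.2 -114.7] r 17.1 z 0.0641
```

```bash
python3 -m pendant '[{"dx":-0.2185,"dy":-0.335,"dz":0.01,"wx":0,"wy":0,"wz":0,"hand":0.05},{"dx":-0.2185,"dy":-0.335,"dz":0.01,"wx":0,"wy":0,"wz":0,"hand":0.4},{"dx":-0.2185,"dy":-0.335,"dz":0.01,"wx":0,"wy":0,"wz":0,"hand":0.4},{"dx":-0.2185,"dy":-0.335,"dz":0.01,"wx":0,"wy":0,"wz":0,"hand":0.4},{"dx":-0.2185,"dy":-0.335,"dz":0.01,"wx":0,"wy":0,"wz":0,"hand":0.4},{"dx":-0.2185,"dy":-0.335,"dz":0.01,"wx":0,"wy":0,"wz":0,"hand":0.4},{"dx":-0.2185,"dy":-0.335,"dz":0.01,"wx":0,"wy":0,"wz":0,"hand":0.4},{"dx":-0.2185,"dy":-0.335,"dz":0.01,"wx":0,"wy":0,"wz":0,"hand":0.4},{"dx":-0.2185,"dy":-0.335,"dz":0.01,"wx":0,"wy":0,"wz":0,"hand":0.4},{"dx":-0.2185,"dy":-0.335,"dz":0.01,"wx":0,"wy":0,"wz":0,"hand":0.4},{"dx":-0.2185,"dy":-0.335,"dz":0.01,"wx":0,"wy":0,"wz":0,"hand":0.4},{"dx":-0.2185,"dy":-0.335,"dz":0.01,"wx":0,"wy":0,"wz":0,"hand":0.4},{"dx":-0.2185,"dy":-0.335,"dz":0.01,"wx":0,"wy":0,"wz":0,"hand":0.4},{"dx":-0.2185,"dy":-0.335,"dz":0.01,"wx":0,"wy":0,"wz":0,"hand":0.4}]'
python3 - <<'E'
from m import *
s=sensors.state(); print(s["tool_pos"],s["gripper_width"],s["contact_force"])
im,P=measure("w8",[(.431,.137),(.4904,.3675)],None,(.5885,.154))
E
```

```text
time: 8.4
tool_pos: [0.4313, 0.136, 0.1189]
tool_rot: [0.0, 1.0, -0.03, 0.0]
contact_force: [0.7, -0.3, -1.0]
gripper_width: 0.7
[0.43131924 0.13599202 0.11893479] 0.7003179042880537 [ 0.68728776 -0.25208308 -0.97277009]
bush (0.431, 0.137) 879 C [431.1 136.5] r 17.0 z 0.0601
bush (0.4904, 0.3675) 239 C [488.6 357.8] r 12.8 z 0.0519
mark 2876 ((540.006103515625, 157.48162841796875), (203.9578399658203, 78.55646514892578), 86.7667007446289) 0.0016
```

```bash
python3 -m pendant '[{"dx":0,"dy":0,"dz":0.035,"wx":0,"wy":0,"wz":0,"hand":0.4},{"dx":0,"dy":0,"dz":0.07,"wx":0,"wy":0,"wz":0,"hand":0.4},{"dx":0,"dy":0,"dz":0.1,"wx":0,"wy":0,"wz":0,"hand":0.4},{"dx":0,"dy":0,"dz":0.117,"wx":0,"wy":0,"wz":0,"hand":0.4},{"dx":0,"dy":0,"dz":0.117,"wx":0,"wy":0,"wz":0,"hand":0.4},{"dx":0,"dy":0,"dz":0.117,"wx":0,"wy":0,"wz":0,"hand":-1},{"dx":0,"dy":0,"dz":0.117,"wx":0,"wy":0,"wz":0,"hand":-1},{"dx":0,"dy":0,"dz":0.117,"wx":0,"wy":0,"wz":0,"hand":-1},{"dx":0,"dy":0,"dz":0.117,"wx":0,"wy":0,"wz":0,"hand":-1},{"dx":0,"dy":0,"dz":0.117,"wx":0,"wy":0,"wz":0,"hand":-1}]'
```

```text
time: 9.28
tool_pos: [0.4324, 0.1367, 0.0035]
tool_rot: [-0.0, 1.0, -0.03, 0.002]
contact_force: [1.5, -1.5, 4.0]
gripper_width: 0.384
```

```bash
python3 -m pendant '[{"dx":0,"dy":0,"dz":-0.04,"wx":0,"wy":0,"wz":0,"hand":-1},{"dx":0,"dy":0,"dz":-0.08,"wx":0,"wy":0,"wz":0,"hand":-1},{"dx":0.008,"dy":0.017,"dz":-0.11,"wx":0,"wy":0,"wz":0,"hand":-1},{"dx":0.023,"dy":0.05,"dz":-0.11,"wx":0,"wy":0,"wz":0,"hand":-1},{"dx":0.038,"dy":0.083,"dz":-0.11,"wx":0,"wy":0,"wz":0,"hand":-1},{"dx":0.053,"dy":0.117,"dz":-0.11,"wx":0,"wy":0,"wz":0,"hand":-1},{"dx":0.069,"dy":0.151,"dz":-0.11,"wx":0,"wy":0,"wz":0,"hand":-1},{"dx":0.084,"dy":0.184,"dz":-0.11,"wx":0,"wy":0,"wz":0,"hand":-1},{"dx":0.1,"dy":0.218,"dz":-0.11,"wx":0,"wy":0,"wz":0,"hand":-1},{"dx":0.115,"dy":0.251,"dz":-0.11,"wx":0,"wy":0,"wz":0,"hand":-1},{"dx":0.13,"dy":0.284,"dz":-0.11,"wx":0,"wy":0,"wz":0,"hand":-1},{"dx":0.143,"dy":0.313,"dz":-0.11,"wx":0,"wy":0,"wz":0,"hand":-1},{"dx":0.153,"dy":0.3344,"dz":-0.11,"wx":0,"wy":0,"wz":0,"hand":-1},{"dx":0.153,"dy":0.3344,"dz":-0.09,"wx":0,"wy":0,"wz":0,"hand":-1},{"dx":0.153,"dy":0.3344,"dz":-0.06,"wx":0,"wy":0,"wz":0,"hand":-1},{"dx":0.153,"dy":0.3344,"dz":-0.036,"wx":0,"wy":0,"wz":0,"hand":-1},{"dx":0.153,"dy":0.3344,"dz":-0.036,"wx":0,"wy":0,"wz":0,"hand":-1},{"dx":0.153,"dy":0.3344,"dz":-0.036,"wx":0,"wy":0,"wz":0,"hand":-1}]'
```

```text
time: 10.78
tool_pos: [0.5619, -0.2054, 0.036]
tool_rot: [-0.001, 1.0, -0.03, -0.002]
contact_force: [0.0, 0.2, -1.7]
gripper_width: 0.381
```

```bash
python3 -m pendant '[{"dx":0.001,"dy":0.001,"dz":0.005,"wx":0,"wy":0,"wz":0,"hand":-1},{"dx":0.001,"dy":0.001,"dz":0.013,"wx":0,"wy":0,"wz":0,"hand":-1},{"dx":0.001,"dy":0.001,"dz":0.02,"wx":0,"wy":0,"wz":0,"hand":-1},{"dx":0.001,"dy":0.001,"dz":0.026,"wx":0,"wy":0,"wz":0,"hand":-1},{"dx":0.001,"dy":0.001,"dz":0.028,"wx":0,"wy":0,"wz":0,"hand":-1},{"dx":0.001,"dy":0.001,"dz":0.028,"wx":0,"wy":0,"wz":0,"hand":-1}]'
```

```text
time: 11.28
tool_pos: [0.5637, -0.2069, 0.0087]
tool_rot: [-0.0, 1.0, -0.03, -0.001]
contact_force: [-0.2, 0.0, -1.2]
gripper_width: 0.384
```

```bash
python3 -m pendant '[{"dx":0.001,"dy":0,"dz":0.002,"wx":0,"wy":0,"wz":0,"hand":-1},{"dx":0.001,"dy":0,"dz":0.003,"wx":0,"wy":0,"wz":0,"hand":-1},{"dx":0.001,"dy":0,"dz":0.003,"wx":0,"wy":0,"wz":0,"hand":-1},{"dx":0.001,"dy":0,"dz":0.003,"wx":0,"wy":0,"wz":0,"hand":0.05},{"dx":0.001,"dy":0,"dz":0.003,"wx":0,"wy":0,"wz":0,"hand":0.05},{"dx":0.001,"dy":0,"dz":0.003,"wx":0,"wy":0,"wz":0,"hand":0.05},{"dx":0.001,"dy":0,"dz":-0.02,"wx":0,"wy":0,"wz":0,"hand":0.05},{"dx":0.001,"dy":0,"dz":-0.05,"wx":0,"wy":0,"wz":0,"hand":0.05},{"dx":0.001,"dy":0,"dz":-0.09,"wx":0,"wy":0,"wz":0,"hand":0.05},{"dx":0.001,"dy":0,"dz":-0.12,"wx":0,"wy":0,"wz":0,"hand":0.05}]'
python3 - <<'E'
from m import *
s=sensors.state(); print(s["tool_pos"],s["gripper_width"],s["contact_force"])
im,P=measure("w9",[(.5639,-.2066),(.6285,-.2104),(.632,-.1143)],(.598,-.161))
E
```

```text
time: 12.12
tool_pos: [0.5657, -0.2076, 0.1321]
tool_rot: [0.0, 1.0, -0.03, 0.001]
contact_force: [0.4, -0.6, 0.4]
gripper_width: 0.525
[ 0.5657316  -0.20759496  0.1320688 ] 0.5251398612521366 [ 0.40972221 -0.60010441  0.37600028]
tray rim 5772 ((598.37451171875, -160.7847442626953), (160.02235412597656, 132.05703735351562), 86.60151672363281) 0.0252
grip 1223 ((599.0693969726562, -160.88343811035156), (14.491957664489746, 39.43680191040039), 86.57734680175781) 0.0781
bush (0.5639, -0.2066) 819 C [ 564.9 -207.2] r 16.9 z 0.064
bush (0.6285, -0.2104) 943 C [ 628.6 -210.5] r 16.9 z 0.0642
bush (0.632, -0.1143) 1050 C [ 632.2 -114.6] r 17.0 z 0.0641
```

```bash
python3 -m pendant '[{"dx":-0.11,"dy":-0.569,"dz":0.01,"wx":0,"wy":0,"wz":0,"hand":0.05},{"dx":-0.11,"dy":-0.569,"dz":0.01,"wx":0,"wy":0,"wz":0,"hand":0.05},{"dx":-0.11,"dy":-0.569,"dz":0.01,"wx":0,"wy":0,"wz":0,"hand":0.4},{"dx":-0.11,"dy":-0.569,"dz":0.01,"wx":0,"wy":0,"wz":0,"hand":0.4},{"dx":-0.11,"dy":-0.569,"dz":0.01,"wx":0,"wy":0,"wz":0,"hand":0.4},{"dx":-0.11,"dy":-0.569,"dz":0.01,"wx":0,"wy":0,"wz":0,"hand":0.4},{"dx":-0.11,"dy":-0.569,"dz":0.01,"wx":0,"wy":0,"wz":0,"hand":0.4},{"dx":-0.11,"dy":-0.569,"dz":0.01,"wx":0,"wy":0,"wz":0,"hand":0.4},{"dx":-0.11,"dy":-0.569,"dz":0.01,"wx":0,"wy":0,"wz":0,"hand":0.4},{"dx":-0.11,"dy":-0.569,"dz":0.01,"wx":0,"wy":0,"wz":0,"hand":0.4},{"dx":-0.11,"dy":-0.569,"dz":0.01,"wx":0,"wy":0,"wz":0,"hand":0.4},{"dx":-0.11,"dy":-0.569,"dz":0.01,"wx":0,"wy":0,"wz":0,"hand":0.4},{"dx":-0.11,"dy":-0.569,"dz":0.01,"wx":0,"wy":0,"wz":0,"hand":0.4},{"dx":-0.11,"dy":-0.569,"dz":0.01,"wx":0,"wy":0,"wz":0,"hand":0.4},{"dx":-0.11,"dy":-0.569,"dz":0.01,"wx":0,"wy":0,"wz":0,"hand":0.4},{"dx":-0.11,"dy":-0.569,"dz":0.01,"wx":0,"wy":0,"wz":0,"hand":0.4},{"dx":-0.11,"dy":-0.569,"dz":0.01,"wx":0,"wy":0,"wz":0,"hand":0.4},{"dx":-0.11,"dy":-0.569,"dz":0.01,"wx":0,"wy":0,"wz":0,"hand":0.4},{"dx":-0.11,"dy":-0.569,"dz":0.01,"wx":0,"wy":0,"wz":0,"hand":0.4}]'
python3 - <<'E'
from m import *
s=sensors.state(); print(s["tool_pos"],s["gripper_width"],s["contact_force"])
im,P=measure("w10",[(.4904,.3675)])
E
```

```text
time: 13.75
tool_pos: [0.4899, 0.3659, 0.1195]
tool_rot: [0.0, 1.0, -0.031, 0.0]
contact_force: [0.4, 0.5, 0.5]
gripper_width: 0.697
[0.48985015 0.36594978 0.11953071] 0.696786601283039 [0.42194895 0.54204206 0.47724554]
bush (0.4904, 0.3675) 877 C [491.6 368.3] r 17.0 z 0.0601
```

```bash
python3 -m pendant '[{"dx":0.0015,"dy":-0.0025,"dz":0.035,"wx":0,"wy":0,"wz":0,"hand":0.4},{"dx":0.0015,"dy":-0.0025,"dz":0.07,"wx":0,"wy":0,"wz":0,"hand":0.4},{"dx":0.0015,"dy":-0.0025,"dz":0.1,"wx":0,"wy":0,"wz":0,"hand":0.4},{"dx":0.0015,"dy":-0.0025,"dz":0.118,"wx":0,"wy":0,"wz":0,"hand":0.4},{"dx":0.0015,"dy":-0.0025,"dz":0.118,"wx":0,"wy":0,"wz":0,"hand":0.4},{"dx":0.0015,"dy":-0.0025,"dz":0.118,"wx":0,"wy":0,"wz":0,"hand":-1},{"dx":0.0015,"dy":-0.0025,"dz":0.118,"wx":0,"wy":0,"wz":0,"hand":-1},{"dx":0.0015,"dy":-0.0025,"dz":0.118,"wx":0,"wy":0,"wz":0,"hand":-1},{"dx":0.0015,"dy":-0.0025,"dz":0.118,"wx":0,"wy":0,"wz":0,"hand":-1},{"dx":0.0015,"dy":-0.0025,"dz":0.118,"wx":0,"wy":0,"wz":0,"hand":-1}]'
```

```text
time: 14.63
tool_pos: [0.4927, 0.3703, 0.0039]
tool_rot: [-0.001, 1.0, -0.03, 0.002]
contact_force: [-0.1, -1.5, 4.8]
gripper_width: 0.384
```

```bash
python3 -m pendant '[{"dx":0,"dy":0,"dz":-0.04,"wx":0,"wy":0,"wz":0,"hand":-1},{"dx":0,"dy":0,"dz":-0.08,"wx":0,"wy":0,"wz":0,"hand":-1},{"dx":0.004,"dy":0.017,"dz":-0.1,"wx":0,"wy":0,"wz":0,"hand":-1},{"dx":0.012,"dy":0.052,"dz":-0.1,"wx":0,"wy":0,"wz":0,"hand":-1},{"dx":0.02,"dy":0.088,"dz":-0.1,"wx":0,"wy":0,"wz":0,"hand":-1},{"dx":0.028,"dy":0.125,"dz":-0.1,"wx":0,"wy":0,"wz":0,"hand":-1},{"dx":0.036,"dy":0.162,"dz":-0.1,"wx":0,"wy":0,"wz":0,"hand":-1},{"dx":0.045,"dy":0.2,"dz":-0.1,"wx":0,"wy":0,"wz":0,"hand":-1},{"dx":0.053,"dy":0.237,"dz":-0.1,"wx":0,"wy":0,"wz":0,"hand":-1},{"dx":0.062,"dy":0.275,"dz":-0.1,"wx":0,"wy":0,"wz":0,"hand":-1},{"dx":0.07,"dy":0.312,"dz":-0.1,"wx":0,"wy":0,"wz":0,"hand":-1},{"dx":0.078,"dy":0.349,"dz":-0.1,"wx":0,"wy":0,"wz":0,"hand":-1},{"dx":0.087,"dy":0.386,"dz":-0.1,"wx":0,"wy":0,"wz":0,"hand":-1},{"dx":0.095,"dy":0.422,"dz":-0.1,"wx":0,"wy":0,"wz":0,"hand":-1},{"dx":0.102,"dy":0.453,"dz":-0.1,"wx":0,"wy":0,"wz":0,"hand":-1},{"dx":0.1067,"dy":0.4745,"dz":-0.1,"wx":0,"wy":0,"wz":0,"hand":-1},{"dx":0.1067,"dy":0.4745,"dz":-0.08,"wx":0,"wy":0,"wz":0,"hand":-1},{"dx":0.1067,"dy":0.4745,"dz":-0.055,"wx":0,"wy":0,"wz":0,"hand":-1},{"dx":0.1067,"dy":0.4745,"dz":-0.036,"wx":0,"wy":0,"wz":0,"hand":-1},{"dx":0.1067,"dy":0.4745,"dz":-0.036,"wx":0,"wy":0,"wz":0,"hand":-1}]'
```

```text
time: 16.3
tool_pos: [0.5653, -0.1094, 0.0326]
tool_rot: [-0.001, 1.0, -0.03, -0.004]
contact_force: [-1.5, 0.7, -3.7]
gripper_width: 0.386
```

```bash
python3 -m pendant '[{"dx":0,"dy":0,"dz":0,"wx":0,"wy":0,"wz":0,"hand":-1},{"dx":0,"dy":0,"dz":0,"wx":0,"wy":0,"wz":0,"hand":-1}]'
```

```text
time: 16.47
tool_pos: [0.5701, -0.1105, 0.0389]
tool_rot: [0.0, 1.0, -0.03, 0.001]
contact_force: [0.7, -0.6, -2.8]
gripper_width: 0.381
```

```bash
python3 -m pendant '[{"dx":0,"dy":0,"dz":0.008,"wx":0,"wy":0,"wz":0,"hand":-1},{"dx":0,"dy":0,"dz":0.016,"wx":0,"wy":0,"wz":0,"hand":-1},{"dx":0,"dy":0,"dz":0.024,"wx":0,"wy":0,"wz":0,"hand":-1},{"dx":0,"dy":0,"dz":0.028,"wx":0,"wy":0,"wz":0,"hand":-1},{"dx":0,"dy":0,"dz":0.031,"wx":0,"wy":0,"wz":0,"hand":-1},{"dx":0,"dy":0,"dz":0.031,"wx":0,"wy":0,"wz":0,"hand":-1},{"dx":0,"dy":0,"dz":0.031,"wx":0,"wy":0,"wz":0,"hand":-1}]'
```

```text
time: 17.05
tool_pos: [0.5695, -0.1104, 0.008]
tool_rot: [-0.0, 1.0, -0.03, -0.0]
contact_force: [-5.0, 1.2, 7.3]
gripper_width: 0.381
```

```bash
python3 -m pendant '[{"dx":0,"dy":0,"dz":0,"wx":0,"wy":0,"wz":0,"hand":0.05},{"dx":0,"dy":0,"dz":0,"wx":0,"wy":0,"wz":0,"hand":0.05},{"dx":0,"dy":0,"dz":0,"wx":0,"wy":0,"wz":0,"hand":0.05},{"dx":0,"dy":0,"dz":-0.02,"wx":0,"wy":0,"wz":0,"hand":0.05},{"dx":0,"dy":0,"dz":-0.05,"wx":0,"wy":0,"wz":0,"hand":0.05},{"dx":0,"dy":0,"dz":-0.09,"wx":0,"wy":0,"wz":0,"hand":0.05},{"dx":0,"dy":0,"dz":-0.12,"wx":0,"wy":0,"wz":0,"hand":0.05},{"dx":0,"dy":0,"dz":-0.15,"wx":0,"wy":0,"wz":0,"hand":0.05},{"dx":0,"dy":0,"dz":-0.15,"wx":0,"wy":0,"wz":0,"hand":0.05}]'
python3 - <<'E'
from m import *
s=sensors.state(); print(s["tool_pos"],s["gripper_width"],s["contact_force"])
im,P=measure("w11",[(.5694,-.1108),(.5649,-.2072),(.6285,-.2104),(.632,-.1143)],(.598,-.161),(.5885,.154))
E
```

```text
time: 17.8
tool_pos: [0.5736, -0.1118, 0.165]
tool_rot: [0.002, 1.0, -0.03, 0.006]
contact_force: [1.5, -0.2, 1.2]
gripper_width: 0.527
[ 0.57362885 -0.11178087  0.16498158] 0.5269096550109001 [ 1.52052503 -0.19603602  1.16970202]
tray rim 4727 ((598.34326171875, -160.7964324951172), (160.1262969970703, 132.10137939453125), 86.80524444580078) 0.0252
grip 931 ((598.9256591796875, -160.55120849609375), (14.180502891540527, 39.434120178222656), 86.95580291748047) 0.078
bush (0.5694, -0.1108) 632 C [ 569.  -110.1] r 16.9 z 0.0641
bush (0.5649, -0.2072) 685 C [ 564.8 -206.8] r 17.0 z 0.0639
bush (0.6285, -0.2104) 782 C [ 628.4 -210. ] r 16.9 z 0.064
bush (0.632, -0.1143) 718 C [ 632.  -114.2] r 16.9 z 0.0642
mark 4903 ((587.5672607421875, 141.44961547851562), (176.9293212890625, 175.50399780273438), 86.52951049804688) 0.0018
```

View pics/w11.png

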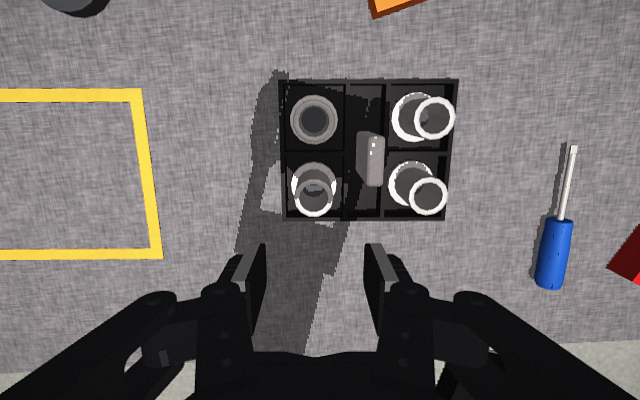

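All four bushings stand in their cells: rims at (314,118), (314,195), (435,118) and (428,195), each within about 2 mm of the cell centre, tops at 0.064. The frame centre comes out at (0.588, 0.155) with yaw −3.4° from three views. The scraper at (553,220) is untouched. Next I go to the grip at (370,158).

```bash
python3 -m pendant '[{"dx":0.016,"dy":0.024,"dz":0,"wx":0,"wy":0,"wz":0,"hand":-0.35},{"dx":0.0317,"dy":0.048,"dz":0,"wx":0,"wy":0,"wz":0,"hand":-0.35},{"dx":0.0317,"dy":0.048,"dz":0.03,"wx":0,"wy":0,"wz":0,"hand":-0.35},{"dx":0.0317,"dy":0.048,"dz":0.06,"wx":0,"wy":0,"wz":0,"hand":-0.35},{"dx":0.0317,"dy":0.048,"dz":0.08,"wx":0,"wy":0,"wz":0,"hand":-0.35},{"dx":0.0317,"dy":0.048,"dz":0.08,"wx":0,"wy":0,"wz":0,"hand":-0.35},{"dx":0.0317,"dy":0.048,"dz":0.08,"wx":0,"wy":0,"wz":0,"hand":-0.35},{"dx":0.0317,"dy":0.048,"dz":0.08,"wx":0,"wy":0,"wz":0,"hand":-0.35}]'; python3 tips.py|head -12
python3 - <<'E'
from m import *
measure("w12",[],(.598,-.161))
E
```

```text
time: 18.52
tool_pos: [0.5985, -0.1603, 0.0772]
tool_rot: [0.0, 1.0, -0.03, 0.0]
contact_force: [0.4, 0.2, 0.7]
gripper_width: 0.324
w 0.3240637709074811 z 0.07718050464835317 f 334.2974622935951 t 18.5167
-0.08 1454 x [-0.005  0.013] y [-0.043  0.042] inner y+ 0.015
-0.075 695 x [-0.007  0.012] y [-0.035  0.034] inner y+ 0.015
-0.07 974 x [-0.011  0.01 ] y [-0.02   0.019] inner y+ 0.013
-0.065 429 x [-0.011  0.01 ] y [-0.022  0.022] inner y+ 0.013
-0.06 550 x [-0.011  0.01 ] y [-0.027  0.026] inner y+ 0.013
-0.055 524 x [-0.011  0.011] y [-0.027  0.026] inner y+ 0.013
-0.05 448 x [-0.011  0.011] y [-0.027  0.026] inner y+ 0.013
-0.045 399 x [-0.011  0.011] y [-0.027  0.026] inner y+ 0.013
-0.04 304 x [-0.01   0.011] y [-0.026  0.025] inner y+ 0.013
-0.035 88 x [-0.007  0.01 ] y [-0.02   0.018] inner y+ 0.013
-0.005 1387 x [-0.018  0.019] y [-0.006  0.006] inner y+ 0.0
tray rim 7690 ((598.0048828125, -160.724609375), (160.50201416015625, 132.90484619140625), 86.65768432617188) 0.0253
grip 1691 ((599.180419921875, -160.7477569580078), (13.848508834838867, 39.38302230834961), 86.86847686767578) 0.0781
```

```bash
python3 -m pendant '[{"dx":0,"dy":0,"dz":0.02,"wx":0,"wy":0,"wz":0,"hand":-0.35},{"dx":0,"dy":0,"dz":0.04,"wx":0,"wy":0,"wz":0,"hand":-0.35},{"dx":0,"dy":0,"dz":0.058,"wx":0,"wy":0,"wz":0,"hand":-0.35},{"dx":0,"dy":0,"dz":0.068,"wx":0,"wy":0,"wz":0,"hand":-0.35},{"dx":0,"dy":0,"dz":0.068,"wx":0,"wy":0,"wz":0,"hand":-0.35},{"dx":0,"dy":0,"dz":0.068,"wx":0,"wy":0,"wz":0,"hand":-0.35},{"dx":0,"dy":0,"dz":0.068,"wx":0,"wy":0,"wz":0,"hand":-1},{"dx":0,"dy":0,"dz":0.068,"wx":0,"wy":0,"wz":0,"hand":-1},{"dx":0,"dy":0,"dz":0.068,"wx":0,"wy":0,"wz":0,"hand":-1},{"dx":0,"dy":0,"dz":0.068,"wx":0,"wy":0,"wz":0,"hand":-1}]'
```

```text
time: 19.45
tool_pos: [0.5996, -0.161, 0.0107]
tool_rot: [0.001, 1.0, -0.03, 0.002]
contact_force: [-0.5, -0.7, 5.6]
gripper_width: 0.158
```

```bash
python3 -m pendant '[{"dx":-0.0003,"dy":-0.003,"dz":0,"wx":0,"wy":0,"wz":0,"hand":-1},{"dx":-0.0007,"dy":-0.008,"dz":0,"wx":0,"wy":0,"wz":0,"hand":-1},{"dx":-0.0014,"dy":-0.015,"dz":0,"wx":0,"wy":0,"wz":0,"hand":-1},{"dx":-0.0021,"dy":-0.023,"dz":0,"wx":0,"wy":0,"wz":0,"hand":-1},{"dx":-0.0029,"dy":-0.032,"dz":0,"wx":0,"wy":0,"wz":0,"hand":-1},{"dx":-0.0038,"dy":-0.041,"dz":0,"wx":0,"wy":0,"wz":0,"hand":-1},{"dx":-0.0046,"dy":-0.05,"dz":0,"wx":0,"wy":0,"wz":0,"hand":-1},{"dx":-0.0054,"dy":-0.059,"dz":0,"wx":0,"wy":0,"wz":0,"hand":-1},{"dx":-0.0063,"dy":-0.068,"dz":0,"wx":0,"wy":0,"wz":0,"hand":-1},{"dx":-0.0071,"dy":-0.077,"dz":0,"wx":0,"wy":0,"wz":0,"hand":-1},{"dx":-0.0079,"dy":-0.086,"dz":0,"wx":0,"wy":0,"wz":0,"hand":-1},{"dx":-0.0087,"dy":-0.095,"dz":0,"wx":0,"wy":0,"wz":0,"hand":-1},{"dx":-0.0096,"dy":-0.104,"dz":0,"wx":0,"wy":0,"wz":0,"hand":-1},{"dx":-0.0104,"dy":-0.113,"dz":0,"wx":0,"wy":0,"wz":0,"hand":-1},{"dx":-0.0112,"dy":-0.122,"dz":0,"wx":0,"wy":0,"wz":0,"hand":-1},{"dx":-0.012,"dy":-0.131,"dz":0,"wx":0,"wy":0,"wz":0,"hand":-1},{"dx":-0.0127,"dy":-0.139,"dz":0,"wx":0,"wy":0,"wz":0,"hand":-1},{"dx":-0.0134,"dy":-0.146,"dz":0,"wx":0,"wy":0,"wz":0,"hand":-1},{"dx":-0.0139,"dy":-0.151,"dz":0,"wx":0,"wy":0,"wz":0,"hand":-1},{"dx":-0.0143,"dy":-0.155,"dz":0,"wx":0,"wy":0,"wz":0,"hand":-1}]'
python3 - <<'E'
from m import *
measure("w13",[(.59,.044),(.626,.04)],(.594,-.006))
E
```

```text
time: 21.12
tool_pos: [0.5949, -0.0064, 0.0107]
tool_rot: [0.002, 1.0, -0.03, 0.002]
contact_force: [-0.1, -9.2, 6.2]
gripper_width: 0.156
tray rim 10661 ((593.4216918945312, -5.687309265136719), (160.89993286132812, 132.5043182373047), 86.45767974853516) 0.0253
grip 7020 ((604.2268676757812, -4.895809173583984), (49.51685333251953, 49.54946517944336), 44.517459869384766) 0.0785
bush (0.59, 0.044) 1239 C [590.1  43.9] r 32.9 z 0.0641
bush (0.626, 0.04) 3584 C [627.6  40.7] r 17.2 z 0.0641
```

```bash
python3 -m pendant '[{"dx":-0.0003,"dy":-0.003,"dz":0,"wx":0,"wy":0,"wz":0,"hand":-1},{"dx":-0.0007,"dy":-0.008,"dz":0,"wx":0,"wy":0,"wz":0,"hand":-1},{"dx":-0.0014,"dy":-0.015,"dz":0,"wx":0,"wy":0,"wz":0,"hand":-1},{"dx":-0.0021,"dy":-0.024,"dz":0,"wx":0,"wy":0,"wz":0,"hand":-1},{"dx":-0.003,"dy":-0.034,"dz":0,"wx":0,"wy":0,"wz":0,"hand":-1},{"dx":-0.004,"dy":-0.044,"dz":0,"wx":0,"wy":0,"wz":0,"hand":-1},{"dx":-0.005,"dy":-0.054,"dz":0,"wx":0,"wy":0,"wz":0,"hand":-1},{"dx":-0.0058,"dy":-0.064,"dz":0,"wx":0,"wy":0,"wz":0,"hand":-1},{"dx":-0.0067,"dy":-0.074,"dz":0,"wx":0,"wy":0,"wz":0,"hand":-1},{"dx":-0.0076,"dy":-0.084,"dz":0,"wx":0,"wy":0,"wz":0,"hand":-1},{"dx":-0.0085,"dy":-0.094,"dz":0,"wx":0,"wy":0,"wz":0,"hand":-1},{"dx":-0.0095,"dy":-0.104,"dz":0,"wx":0,"wy":0,"wz":0,"hand":-1},{"dx":-0.0104,"dy":-0.114,"dz":0,"wx":0,"wy":0,"wz":0,"hand":-1},{"dx":-0.0113,"dy":-0.124,"dz":0,"wx":0,"wy":0,"wz":0,"hand":-1},{"dx":-0.0122,"dy":-0.134,"dz":0,"wx":0,"wy":0,"wz":0,"hand":-1},{"dx":-0.013,"dy":-0.143,"dz":0,"wx":0,"wy":0,"wz":0,"hand":-1},{"dx":-0.0137,"dy":-0.15,"dz":0,"wx":0,"wy":0,"wz":0,"hand":-1},{"dx":-0.0142,"dy":-0.156,"dz":0,"wx":0,"wy":0,"wz":0,"hand":-1},{"dx":-0.0146,"dy":-0.16,"dz":0,"wx":0,"wy":0,"wz":0,"hand":-1},{"dx":-0.0146,"dy":-0.16,"dz":0,"wx":0,"wy":0,"wz":0,"hand":-1}]'
python3 - <<'E'
from m import *
measure("w14",[(.585,.204),(.6215,.2)],(.5885,.155),(.5885,.155))
E
```

```text
time: 22.83
tool_pos: [0.5899, 0.1553, 0.0107]
tool_rot: [0.001, 1.0, -0.03, 0.002]
contact_force: [0.5, -4.8, 7.2]
gripper_width: 0.155
tray rim 10709 ((588.2230834960938, 155.91751098632812), (160.9581298828125, 132.81040954589844), 86.45417785644531) 0.0253
grip 7051 ((599.0682983398438, 156.1015167236328), (49.06708526611328, 49.44409942626953), 44.55003356933594) 0.0785
bush (0.585, 0.204) 1296 C [585. 204.] r 33.0 z 0.0641
bush (0.6215, 0.2) 3566 C [622.3 202.2] r 17.2 z 0.0641
mark 15557 ((604.7288208007812, 154.44586181640625), (205.82054138183594, 143.82391357421875), 86.38358306884766) 0.0017
```

The tray is centred to about 1 mm. Releasing, rising straight up, and checking.

```bash
python3 -m pendant '[{"dx":0,"dy":0,"dz":0,"wx":0,"wy":0,"wz":0,"hand":-0.35},{"dx":0,"dy":0,"dz":0,"wx":0,"wy":0,"wz":0,"hand":-0.35},{"dx":0,"dy":0,"dz":0,"wx":0,"wy":0,"wz":0,"hand":-0.35},{"dx":0,"dy":0,"dz":-0.015,"wx":0,"wy":0,"wz":0,"hand":-0.35},{"dx":0,"dy":0,"dz":-0.04,"wx":0,"wy":0,"wz":0,"hand":-0.35},{"dx":0,"dy":0,"dz":-0.08,"wx":0,"wy":0,"wz":0,"hand":-0.35},{"dx":0,"dy":0,"dz":-0.12,"wx":0,"wy":0,"wz":0,"hand":-0.35},{"dx":-0.03,"dy":0,"dz":-0.16,"wx":0,"wy":0,"wz":0,"hand":-0.35},{"dx":-0.06,"dy":0,"dz":-0.2,"wx":0,"wy":0,"wz":0,"hand":-0.35},{"dx":-0.08,"dy":0,"dz":-0.22,"wx":0,"wy":0,"wz":0,"hand":-0.35},{"dx":-0.08,"dy":0,"dz":-0.22,"wx":0,"wy":0,"wz":0,"hand":-0.35},{"dx":-0.08,"dy":0,"dz":-0.22,"wx":0,"wy":0,"wz":0,"hand":-0.35},{"dx":-0.08,"dy":0,"dz":-0.22,"wx":0,"wy":0,"wz":0,"hand":-0.35}]'
python3 - <<'E'
from m import *
measure("w15",[(.559,.205),(.553,.109),(.618,.105),(.622,.202)],(.5885,.155),(.5885,.155))
for n in ("side",):
    im,d,T=grab(n); save(im,n+"9.png")
    for t in ["scraper","bottle","ring_gauge"]: print(t,[(np.round(r["position"],3).tolist(),round(r["score"],2)) for r in finder.look_for(n,t)[:1]])
E
```

```text
time: 23.97
tool_pos: [0.5078, 0.1608, 0.228]
tool_rot: [-0.0, 1.0, -0.03, -0.0]
contact_force: [0.2, -0.1, -0.5]
gripper_width: 0.324
tray rim 4280 ((589.0208740234375, 155.9395294189453), (160.0636444091797, 131.54588317871094), 86.4276351928711) 0.0253
grip 664 ((589.1908569335938, 156.0291748046875), (13.115499496459961, 38.599971771240234), 86.47905731201172) 0.0781
bush (0.559, 0.205) 480 C [559.5 206.5] r 16.8 z 0.0641
bush (0.553, 0.109) 488 C [555.  109.9] r 16.9 z 0.0641
bush (0.618, 0.105) 578 C [618.9 106.4] r 17.0 z 0.0641
bush (0.622, 0.202) 576 C [622.5 202.3] r 16.9 z 0.0642
mark 6667 ((588.0220947265625, 155.1190643310547), (205.09738159179688, 176.625), 86.70103454589844) 0.0016
scraper []
bottle [([0.715, 0.398, 0.114], 0.79)]
ring_gauge [([0.762, 0.088, 0.016], 0.53)]
```

View pics/w15.png

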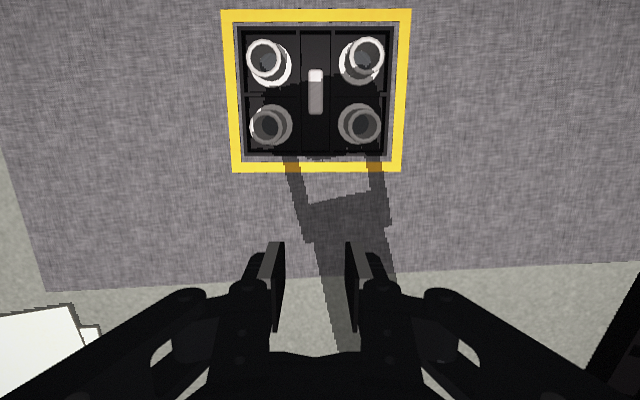

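The loaded tray sits evenly inside the yellow frame, with the frame around (316,90), all four bushings upright, and the gripper clear. Handing in.

```bash
python3 -c "
from plant import job; print(job.job_done())"
```

```text
the job is handed in; nothing more can be done
None
```

The three loose bushings are in the tray's empty cells, and the loaded tray was slid by its grip into the yellow frame. I handed the job in at about 24 s on the robot's clock; no verdict was reported.

**Last checks (wrist camera):**
- **Tray:** its centre is (589.0, 155.9) mm and the frame's is (588.0, 155.1) mm, about 1.3 mm apart. The angle between them is about 0.3°. The rim is at 25 mm all round, so the tray is flat.
- **Bushings:** all four tops are at 64 mm, which is right for standing on the cell floor. Each is within about 2 mm of its cell centre. The gripper was open and clear of everything.

**What failed or disagreed:**
- **Refused move:** the first move was rejected because its rows left out some of the keys.
- **Missed grasp:** the first grasp closed on nothing. The pads end about 35 mm behind the reported tool point, not at it as the text says. I worked with the measured offset from then on, and the bushing had not moved.
- **Camera offset:** the scene camera was about 6 mm off the side and wrist cameras in y, so I relied on those two.
- **Bystanders:** in the final side-camera check the bottle and ring gauge were unmoved within about 2 mm. The network did not find the scraper there. It looked undisturbed in the wrist picture taken just before the slide, and no later move went near it.

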